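# Set the shaft in its holder and give the knurled collar a quarter turn of slack

### The job

Put the short stepped shaft into the open pocket of the shaft holder, thick end down, and let go of it once it stands on the pocket's floor. Then screw the knurled collar down (clockwise from above) until it bottoms out, back it off a quarter turn so that the shaft keeps running clearance, and finish while still gripping the collar there: do not let go of it. Leave the tall shaft, the flanged sleeve and the collet where they stand.

Things in the scene. Friction and masses are not known exactly. Their poses are not given: they have to be found in the camera images.
- short_shaft: the work piece: plain steel shaft in two steps, 56 mm tall, 0.12 to 0.2 kg, upright: thick end (diameter 24 mm, lower 32 mm) down, thin end (diameter 18 mm) up. Origin: centre of the thick end's face; z to the thin end. It stands right of the holder in one of three places in a row along x, over 60 mm apart, shared by chance with the tall shaft and flanged sleeve.
- holder: shaft holder screwed to the worktop (fixed): dark steel foot 100x100x12 mm; round body, diameter 48 mm, up to z 42.5 mm; on it a threaded spigot up to 60 mm that carries the collar. A round pocket of diameter 28 mm, open at the top through the collar, has its floor at 34 mm. Origin: centre of the foot's underside, z up. A short bright line on the foot's -x side is the zero line.
- pocket_floor (a point): centre of the pocket's floor, 34 mm above the worktop; z up. A seated shaft's origin lies here.
- collar_grip (a point): on the collar's axis at half its height, the height to grip. Collar: plain aluminium ring, knurled outside of diameter 52 mm (solid ring 51 mm), 20 mm high, bore 29 mm: top face 10 mm above this point. Bottomed, this point is 53 mm above the worktop; it rises 6 mm a full turn. z up. A seated short shaft stands out 24 to 27 mm above the collar.
- collar (a joint): turn of the collar on its thread, rad: 0 = bottomed out (hard stop), growing counter-clockwise from above (unscrewing); a quarter turn off is 1.57. Starts between 1.9 and 2.9, caught on the thread; cannot come off. About 0.12 N m of friction; stays where it is left. A dark line on its top rim stands over the foot's zero line when bottomed.
- tall_shaft: bystander: turned steel shaft in three steps, 28 mm thick, 81 mm tall, upright; origin at the centre of its underside, z up.
- flanged_sleeve: bystander: hollow steel sleeve with a flange at its foot, 32 mm in diameter, 24 mm tall; origin at the centre of its underside, z up.
- loose_collet: bystander: slotted spring collet, 29 mm in diameter, 31 mm tall, standing to the left of the holder; origin at the centre of its underside, z up.
- sound_meter: obstacle, not part of the job: sound level meter with a black foam ball on a tripod at the left edge of the worktop; fixed. It fills about x 0.26 to 0.57, y 0.41 to 0.61, from z 0.19 up to 0.31 in the world, next to the arm's start: rise over it or go round. Origin under its middle.

How it is judged (in metres and radians):
On the way, in this order (a step that is already met when the one before it is completed fails the run):
1. the short shaft stands on the pocket's floor, thick end down, and is let go, with the collar not yet bottomed (horizontal distance between short_shaft and pocket_floor below 0.005 m and z of short_shaft in the frame of pocket_floor below 0.003 m and angle between short_shaft's own z axis and vertical below 0.15 rad and contact force between the fingers and short_shaft below 0.1 N and value of joint collar above 0.3 rad), for 0.2 s.
2. the collar is screwed down to its stop (value of joint collar below 0.06 rad), for 0.2 s.
At the end, for the whole second after the job is handed in: After bottoming (within 0.06 rad) the collar stands a quarter turn (1.57 rad +- 0.25) off its stop, still gripped (over 2 N, gripper within 20 mm of its axis); the short shaft stands thick end down on the pocket floor (5 mm sideways, 3 mm high, 0.15 rad of tilt) (value of joint collar between 1.32 and 1.82 rad and contact force between the fingers and collar above 2 N and horizontal distance between the grasp point and collar_grip below 0.02 m and horizontal distance between short_shaft and pocket_floor below 0.005 m and z of short_shaft in the frame of pocket_floor below 0.003 m and angle between short_shaft's own z axis and vertical below 0.15 rad); the arm keeps its last pose, push and grip.
It fails at once if a bystander is pushed more than 30 mm from its place (distance of any of tall_shaft, flanged_sleeve, loose_collet from where it was at the start of the episode above 0.03 m).
It also fails if it takes over 72 s, if anything falls off the work surface, if the arm or the gripper's body presses on something with over 40 N, if the wrist force passes 120 N, or if a joint passes its speed limit or range.

### The arm

A 6-joint arm with a two-finger parallel gripper is mounted at the origin on a cart in front of the work surface, level with it; the furniture and walls round the work are solid. World frame = base frame: x ahead of the robot, y to its left, z up, the work surface at z = 0. Lengths are in mm, angles in degrees, forces in N, time in s.
With the tool pointing down it reaches from about 300 to 875 mm from the base axis. Payload 4.2 kg.
Tool frame: the origin (TCP) lies midway between the tips of the shut fingers; the grasp point (between the pads) lies 19 mm behind it; z points along the fingers, y is the line along which they close (so a half turn about z gives the same grasp; the last joint's range is limited). The gripper opens to 85 mm and grips with 20 to 120 N. Pads are 22 mm wide; open, the fingers measure 114 mm over their backs; the gripper's body (76 mm by 85 mm) begins 54 mm behind the grasp point. The pads swing forward as they close: fully open they stand 13 mm farther back than shut.
Start: joints at [-68.984, 18.312, 89.639, -0, 72.044, -1.146], TCP at [216.909, -532.533, 231.338] pointing down, gripper open.
Joint ranges: [-177.97, 177.97], [-48.28, 115.42], [12.27, 149.76], [-77.06, 257.06], [2.81, 150.46], [-146.56, 146.56]. Speed limits (degrees/s): [147.25, 147.25, 180, 180, 180, 180].

### API

Orientations are given as [roll, pitch, yaw] about the fixed x, y, z axes, in that order (R = Rz(yaw) Ry(pitch) Rx(roll)).
In Python, from plant import bot gives the robot as it stands.
- The arm moves only by the shell command python3 -m handwheel 'ROWS'. ROWS is JSON, a list that holds one entry, the list of rows, each a list of 7 numbers: the finger opening in mm, from 0 to 85.4, then the shift along the tool's x, y, z in units of 40 mm (1.0 is 40 mm), then the turn, a rotation vector about the tool's x, y, z in units of 6 degrees (1.0 is 6 degrees). A call has 1 to 5 rows; each row shifts and turns the commanded pose from where the row before left it, along the tool's axes as they then stand; what a row does not reach is not made up. A row lasts 1/12 s, in which the tool goes at most 41.7 mm and 7.16 degrees, less where a joint would pass 70% of its speed; a pose out of reach is approached as far as the arm can. A call is refused whole if a number of a shift passes 1 or a number of a turn 1, either way. A call with a gripper value outside its range is refused whole. The fingers move at their own pace and stop on an object; the grip force is fixed at half the most. Time passes only in rows, so rows that do not move let the fingers close. It gives the time, the measured TCP pose, the force, the opening and the grip force at its end, in the units of the state.
- bot.get_obs(): the state, without advancing time (a new reading comes with each control period).
- bot.grab_frame(name): name is "scene" or "top" or "wrist"; returns a dict with "img" (384x512x3 uint8, red, green, blue), "range_z" (384x512 float32, mm along the optical axis (not along the pixel's ray), 0 where there is no reading), "fx", "fy", "cx", "cy" (pixels), "k1" (the pictures are not rectified: a ray, as slopes to the right and down, at radius r is drawn at 1 + k1 r^2 times it, then the intrinsics apply), "pose" (4x4, takes a point from camera to world coordinates); the wrist camera has in their place "T_tool_cam" (4x4, takes a point from camera to tool coordinates, whose origin is the TCP and whose axes are the flange's). Camera axes: x right, y up, looking along -z (the intrinsics and any distortion apply to the point x, -y, -z); pixel columns grow to the right and rows downward; lengths in mm; the calibration is good to about 2 mm. A picture is of the moment at which its call begins: read the wrist's pose just before it.
- bot.close_job(): hands the job in; it is judged then, once.
The state is a dict: "time": time; "q": joint angles; "dq": joint speeds; "effort": joint torques, N m; "position": TCP position; "ee_rot": TCP orientation; "ft_force": force on the tool from outside, world axes, zero at the start; "moment": the same for the moment, N m; "opening": finger opening in mm; "gripper_force": force on a finger pad.
Only numpy, scipy, OpenCV 4.12 (cv2) and the standard library are available. Lean on these libraries where they do the work, as an engineer would, in place of code of your own. Each camera call takes 0.05 s, during which the arm holds its last target. There are 200 camera calls.

## Working session

There is one attempt and no reset: what is moved stays moved. The work goes in short steps, Python scripts to look and compute and a shell command to move; the robot and the scene stay as the last step left them, time stands still between calls to the robot, and variables do not carry over. Pictures are saved under pics/ and viewed, at most 10 in all, crops included, and the job is handed in when it is done.

```bash
ls; mkdir -p pics; cat > h.py <<'E'
import numpy as np, cv2
from plant import bot
def grab(n):
    o=bot.get_obs(); f=bot.grab_frame(n)
    if n=="wrist":
        from scipy.spatial.transform import Rotation as R
        T=np.eye(4); T[:3,:3]=R.from_euler('xyz',o['ee_rot'],degrees=True).as_matrix(); T[:3,3]=o['position']
        f['pose']=T@np.array(f['T_tool_cam'])
    return f
def ray(f,u,v):
    K=np.array([[f['fx'],0,f['cx']],[0,f['fy'],f['cy']],[0,0,1.]])
    p=cv2.undistortPoints(np.array([[[u,v]]],float),K,np.array([f['k1'],0,0,0.]))[0,0]
    P=np.array(f['pose']); return P[:3,3],P[:3,:3]@np.array([p[0],-p[1],-1.])
def at_z(f,u,v,z):
    c,d=ray(f,u,v); return c+d*(z-c[2])/d[2]
def cloud(f):
    K=np.array([[f['fx'],0,f['cx']],[0,f['fy'],f['cy']],[0,0,1.]]); h,w=f['range_z'].shape
    g=np.stack(np.meshgrid(np.arange(w),np.arange(h)),-1).reshape(-1,1,2).astype(float)
    p=cv2.undistortPoints(g,K,np.array([f['k1'],0,0,0.]))[:,0]; z=f['range_z'].reshape(-1,1)
    P=np.array(f['pose']); c=np.c_[p[:,:1],-p[:,1:],-np.ones(len(p))]*z
    return (c@P[:3,:3].T+P[:3,3]).reshape(h,w,3)
def save(f,n): cv2.imwrite('pics/'+n,f['img'][:,:,::-1])
E
python3 - <<'E'
from h import *
o=bot.get_obs(); print(o)
a,b,w=grab('scene'),grab('top'),grab('wrist')
im=[cv2.resize(x['img'],(400,300)) for x in(a,w)]
save(b,'top.png')
cv2.imwrite('pics/sw.png',np.hstack(im)[:,:,::-1])
for x in(a,b,w): print(np.round(x['pose'],2).tolist(),x['fx'],x['k1'],(x['range_z']>0).mean())
E
```

```text
pics
{'time': 0.0, 'q': array([-6.89827444e+01,  1.83503423e+01,  8.97088904e+01, -7.97696484e-04,
        7.20444162e+01, -1.14653806e+00]), 'dq': array([ 0.00730147,  0.06554617, -0.0794244 ,  0.07607287, -0.13643885,
        0.02171278]), 'effort': array([ 5.46638094e-04, -4.15524244e+01, -2.34159350e+01,  1.29768409e-04,
        8.14966072e-03,  7.25514582e-06]), 'position': array([ 216.73318337, -532.04838555,  230.47845623]), 'ee_rot': array([-1.79896357e+02, -1.31571705e-03,  2.21640390e+01]), 'ft_force': array([-0.05514571,  0.13554187, -0.24582225]), 'moment': array([0.01251697, 0.0329936 , 0.0499674 ]), 'gripper_force': 0.0, 'opening': 85.336794141559}
[[-0.54, 0.36, -0.76, -654.7], [-0.84, -0.26, 0.47, 945.89], [-0.02, 0.89, 0.45, 849.96], [0.0, 0.0, 0.0, 1.0]] 499.0617490021128 -0.03672150329892886 0.91302490234375
[[0.05, 0.98, -0.21, 302.25], [-1.0, 0.05, -0.01, 205.11], [0.01, 0.21, 0.98, 1343.4], [0.0, 0.0, 0.0, 1.0]] 457.74702104195984 -0.1373980678238139 0.9959309895833334
[[0.38, 0.89, 0.27, 286.56], [-0.93, 0.36, 0.11, -503.81], [-0.0, -0.29, 0.96, 372.97], [0.0, 0.0, 0.0, 1.0]] 274.5931500709729 -0.007986115749563451 0.995880126953125
```

View pics/top.png

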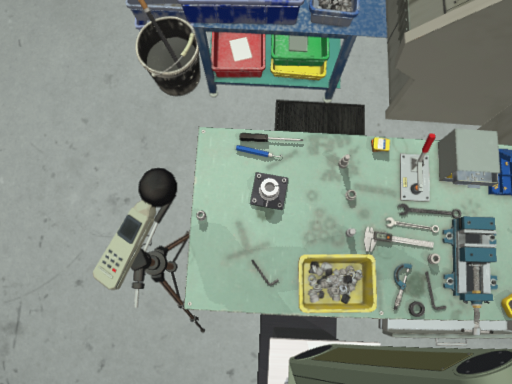

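View pics/sw.png

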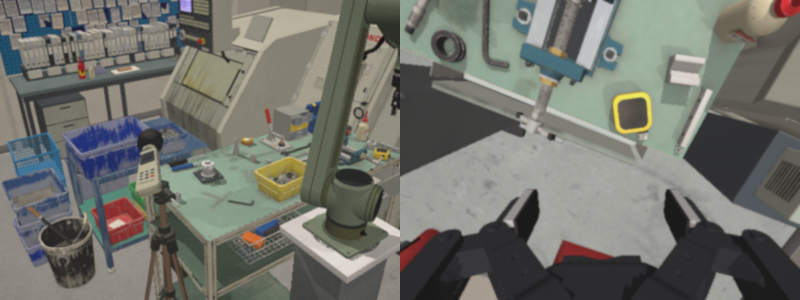

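The top view shows the holder at (269,190), the collet at (201,216), and three upright pieces in a row at (344,160), (351,195) and (351,232). The arm is out to the right (-y), beyond the vise. Next I measure these with the depth data.

```bash
python3 - <<'E'
from h import *
f=grab('top'); C=cloud(f)
for u,v in((344,160),(351,195),(351,232),(201,216),(269,190),(433,258)):
    p=C[v-14:v+15,u-14:u+15].reshape(-1,3); q=p[p[:,2]>10]
    if len(q): 
        t=q[q[:,2]>q[:,2].max()-6]
        print((u,v),'tab',np.median(p[:,2]).round(1),'n',len(q),'zmax',q[:,2].max().round(1),'top',t.mean(0).round(1),len(t),'bbox',q.min(0).round(),q.max(0).round())
i=f['img'][140:250,180:370]; i=cv2.resize(i,None,fx=4.2,fy=4.2,interpolation=cv2.INTER_CUBIC); cv2.imwrite('pics/crop.png',i[:,:,::-1])
s=grab('scene'); D=cloud(s)
m=(D[...,2]>12)&(D[...,2]<110)&(D[...,0]>330)&(D[...,0]<800)&(D[...,1]>-150)&(D[...,1]<350)
n,l,st,ce=cv2.connectedComponentsWithStats(m.astype(np.uint8))
for k in range(1,n):
    if st[k,4]>15: q=D[l==k]; print(ce[k].round(),st[k,4],q.min(0).round(),q.max(0).round(),np.median(q,0).round())
E
```

```text
(344, 160) tab -0.1 n 112 zmax 1343.4 top [ 302.2  205.1 1343.4] 6 bbox [302. -52.  10.] [ 688.  205. 1343.]
(351, 195) tab -0.7 n 43 zmax 1343.4 top [ 302.2  205.1 1343.4] 1 bbox [302. -73.  10.] [ 591.  205. 1343.]
(351, 232) tab -0.3 n 69 zmax 1343.4 top [ 302.2  205.1 1343.4] 1 bbox [ 302. -104.   10.] [ 472.  205. 1343.]
(201, 216) tab -1.6 n 63 zmax 1343.4 top [ 302.2  205.1 1343.4] 2 bbox [302. 205.  11.] [ 505.  392. 1343.]
(269, 190) tab 14.0 n 666 zmax 1343.4 top [ 302.2  205.1 1343.4] 2 bbox [302. 139.  10.] [ 624.  226. 1343.]
(433, 258) tab 0.2 n 93 zmax 1343.4 top [ 302.2  205.1 1343.4] 3 bbox [ 302. -326.   10.] [ 440.  205. 1343.]
[301. 187.] 110 [656. -47.  13.] [688. -18.  84.] [670. -30.  42.]
[313. 180.] 53 [ 716. -150.   12.] [ 758. -119.   27.] [ 734. -133.   21.]
[323. 201.] 40 [562. -72.  13.] [589. -45.  29.] [577. -58.  20.]
[230. 208.] 201 [678. 158.  12.] [750. 291.  26.] [730. 243.  17.]
[355. 217.] 1298 [ 330. -120.   13.] [473. 100.  90.] [379. -34.  57.]
[265. 218.] 462 [520. 137.  12.] [628. 240.  68.] [561. 196.  26.]
```

View pics/crop.png

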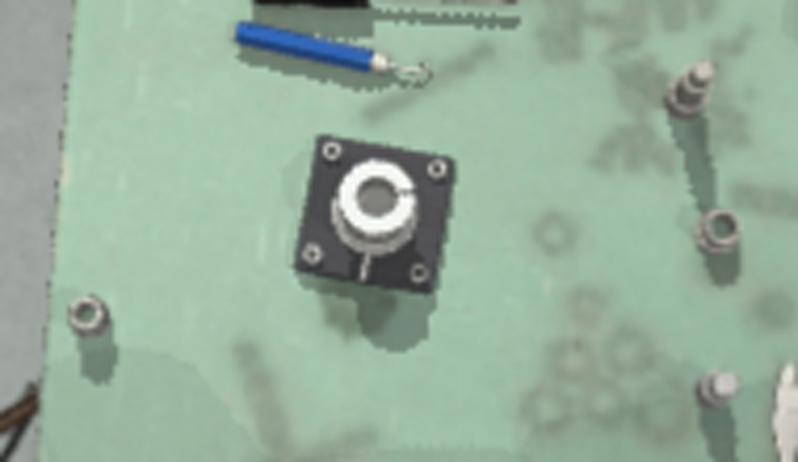

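The crop shows the short shaft, two-step with a bright thin end, as the nearest piece at (351,232). The sleeve is in the middle and the tall shaft is the far one. The collar mark at crop (412,190) faces right, about 105° counter-clockwise of the zero line. I'll move over the short shaft.

```bash
python3 -m handwheel '[[[85,0.67,-0.52,-0.1,0,0,0],[85,0.67,-0.52,-0.1,0,0,0],[85,0.67,-0.52,-0.1,0,0,0],[85,0.67,-0.52,-0.1,0,0,0],[85,0.67,-0.52,-0.1,0,0,0]]]'
python3 -m handwheel '[[[85,0.67,-0.52,0,0,0,0],[85,0.67,-0.52,0,0,0,0],[85,0.67,-0.52,0,0,0,0],[85,0.67,-0.52,0,0,0,0],[85,0.67,-0.52,0,0,0,0]]]'
python3 -m handwheel '[[[85,0.67,-0.52,0,0,0,0],[85,0.67,-0.52,0,0,0,0],[85,0.67,-0.52,0,0,0,0],[85,0.67,-0.52,0,0,0,0],[85,0.67,-0.52,0,0,0,0]]]'
python3 -m handwheel '[[[85,0,0,0,0,0,0.93],[85,0,0,0,0,0,0.93],[85,0,0,0,0,0,0.93],[85,0,0,0,0,0,0.9],[85,0,0,0,0,0,0]]]'
python3 - <<'E'
from h import *
f=grab('wrist'); save(f,'w1.png'); C=cloud(f)
print(bot.get_obs()['position'],bot.get_obs()['ee_rot'])
m=(C[...,2]>5)&(C[...,2]<110)&(f['range_z']>0)
n,l,st,ce=cv2.connectedComponentsWithStats(m.astype(np.uint8))
for k in range(1,n):
    if st[k,4]>60: q=C[l==k]; t=q[q[:,2]>q[:,2].max()-5]; print(ce[k].round(),st[k,4],q.min(0).round(),q.max(0).round(),'top',t.mean(0).round(1),len(t))
E
```

```text
time: 0.67
position: [302.2, -384.2, 251.4]
ee_rot: [-180.0, -0.0, 22.1]
ft_force: [0.2, -0.5, -0.1]
opening: 84.7
gripper_force: 0.0
time: 1.08
position: [387.1, -237.2, 251.4]
ee_rot: [180.0, -0.0, 22.2]
ft_force: [0.1, -0.0, -0.3]
opening: 84.9
gripper_force: 0.0
time: 1.5
position: [472.0, -90.3, 251.4]
ee_rot: [180.0, -0.0, 22.2]
ft_force: [1.1, -0.2, -0.7]
opening: 84.9
gripper_force: 0.0
time: 1.92
position: [471.5, -91.7, 251.2]
ee_rot: [180.0, 0.0, -0.0]
ft_force: [0.7, -0.5, -0.0]
opening: 85.1
gripper_force: 0.0
[471.45251951 -91.84919435 251.25104843] [1.79997803e+02 6.40464747e-03 1.41199978e-01]
[212.   5.] 257 [659. -50.   5.] [672. -24.  36.] top [664.2 -36.7  34. ] 14
[391.  44.] 6549 [ 570. -306.    5.] [ 672. -214.   65.] top [ 605.3 -259.    62.7] 107
[486.  19.] 2062 [ 609. -410.    5.] [ 674. -337.   91.] top [ 634.  -339.9   87.3] 10
[46. 83.] 6730 [523. 127.   5.] [633. 238.  67.] top [576.6 176.8  64.5] 1024
[235.  84.] 329 [563. -78.   5.] [594. -46.  26.] top [578.7 -61.9  23.6] 153
[411. 113.] 1491 [ 524. -405.    5.] [ 560. -206.   11.] top [ 540.9 -299.     7.2] 1396
[475. 219.] 12089 [ 253. -479.    5.] [ 520. -344.   83.] top [ 433.3 -392.8   79.4] 92
[367. 147.] 792 [ 477. -332.    5.] [ 516. -170.   11.] top [ 495.9 -245.6    7.1] 615
[320. 179.] 2395 [ 411. -315.    5.] [ 484. -103.   17.] top [ 457.  -157.5   15. ] 625
[234. 173.] 326 [454. -71.   5.] [475. -49.  57.] top [463.6 -59.3  55.4] 154
[408. 215.] 495 [ 383. -326.    5.] [ 412. -297.   32.] top [ 397.5 -311.    29.3] 217
[211. 275.] 12646 [ 236. -123.    5.] [399. 224.  87.] top [356.  -31.7  84.7] 2420
[335. 252.] 858 [ 247. -246.    5.] [ 381. -193.   15.] top [ 336.  -211.5   12.8] 655
[389. 257.] 244 [ 277. -313.    5.] [ 360. -289.   11.] top [ 321.1 -300.5    7.8] 221
```

View pics/w1.png

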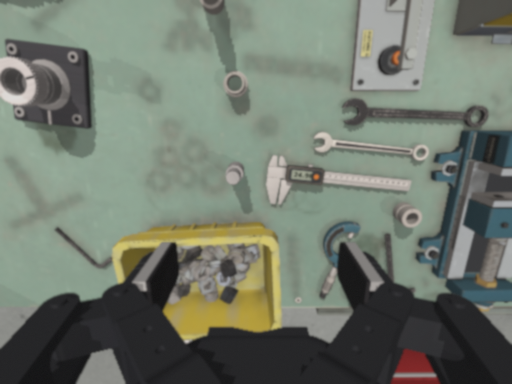

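The wrist view shows the short shaft at (234,173), top about 56 mm high at (464,-59). The basket is behind it, with its edge at x=399. I'll descend partway and refine.

```bash
python3 -m handwheel '[[[85,-0.2,-0.81,0,0,0,0],[85,0,0,0.9,0,0,0],[85,0,0,0.9,0,0,0],[85,0,0,0.9,0,0,0],[85,0,0,0,0,0,0]]]'
cat > short.py <<'E'
from h import *
f=grab('wrist'); C=cloud(f)
print(bot.get_obs()['position'].round(1))
R=(abs(C[...,0]-464)<30)&(abs(C[...,1]+59)<30)
for lo,hi in((5,30),(35,52),(52,62)):
    q=C[R&(C[...,2]>lo)&(C[...,2]<hi)]
    if len(q): print(lo,hi,len(q),'min',q.min(0).round(1),'max',q.max(0).round(1),'mean',q.mean(0).round(1))
m=(R&(C[...,2]>52)).astype(np.uint8)
c,_=cv2.findContours(m,0,2); c=max(c,key=cv2.contourArea); e=cv2.fitEllipse(c); print(e,at_z(f,*e[0],56).round(1))
save(f,'w2.png')
E
python3 short.py
```

```text
time: 2.38
position: [458.6, -58.8, 137.8]
ee_rot: [-179.9, 0.8, 0.2]
ft_force: [-0.7, -0.4, -1.3]
opening: 85.0
gripper_force: 0.0
[461.  -59.2 140.9]
5 30 129 min [461.6 -70.9   5.2] max [475.1 -48.4  30. ] mean [472.6 -59.2  18. ]
35 52 92 min [463.2 -68.2  35.1] max [472.  -50.5  51.9] mean [470.  -59.6  44.1]
52 62 326 min [454.4 -68.1  52.3] max [471.9 -50.8  57.3] mean [463.6 -59.2  55.5]
((258.5175476074219, 364.2615966796875), (113.1268081665039, 250.81297302246094), 88.92941284179688) [271.  -59.6  56. ]
```

```bash
python3 -m handwheel '[[[85,0,0,0.4,0,0,0],[85,0,0,0.4,0,0,0],[85,0,0,0.4,0,0,0],[85,0,0,0,0,0,0],[85,0,0,0,0,0,0]]]'; python3 short.py | head -4
```

```text
time: 2.85
position: [464.7, -59.9, 96.9]
ee_rot: [180.0, -0.1, 0.0]
ft_force: [0.5, 0.5, -0.3]
opening: 85.2
gripper_force: 0.0
[465.1 -59.9  97.3]
5 30 216 min [456.2 -71.    5. ] max [475.1 -48.3  30. ] mean [472.5 -59.4  18.1]
35 52 163 min [463.1 -68.2  35.4] max [472.3 -50.5  51.9] mean [470.  -59.5  44.2]
52 62 449 min [454.3 -67.9  52.3] max [472.  -50.4  57.5] mean [463.8 -59.4  55.5]
```

The two views agree: shaft axis at (463.3,-59.4), top 56. Descending to grip the thin end.

```bash
python3 -m handwheel '[[[85,-0.04,-0.01,0.5,0,0,0],[85,0,0,0.5,0,0,0],[85,0,0,0.5,0,0,0],[85,0,0,0,0,0,0],[85,0,0,0,0,0,0]]]'
python3 -m handwheel '[[[10,0,0,0,0,0,0],[10,0,0,0,0,0,0],[10,0,0,0,0,0,0],[10,0,0,0,0,0,0],[10,0,0,0,0,0,0]]]'
python3 -m handwheel '[[[10,0,0,0,0,0,0],[10,0,0,0,0,0,0],[10,0,0,0,0,0,0],[10,0,0,0,0,0,0],[10,0,0,0,0,0,0]]]'
```

```text
time: 3.32
position: [462.7, -59.3, 36.3]
ee_rot: [180.0, -0.0, 0.0]
ft_force: [-0.6, 0.2, 0.1]
opening: 84.9
gripper_force: 0.0
time: 3.73
position: [462.2, -59.2, 35.9]
ee_rot: [180.0, -0.1, 0.0]
ft_force: [-0.4, 0.7, 0.0]
opening: 25.2
gripper_force: 0.0
time: 4.15
position: [462.3, -59.3, 35.9]
ee_rot: [180.0, -0.1, 0.0]
ft_force: [-1.7, -0.3, 5.9]
opening: 16.0
gripper_force: 58.6
```

Gripped. Lifting and moving near the holder to look.

```bash
python3 -m handwheel '[[[10,0,0,-0.4,0,0,0],[10,0,0,-0.8,0,0,0],[10,0,0,-0.9,0,0,0],[10,0,0,-0.9,0,0,0],[10,0,0,-0.9,0,0,0]]]'
python3 -m handwheel '[[[10,0.1,-0.8,0,0,0,0],[10,0.1,-0.9,0,0,0,0],[10,0.1,-0.9,0,0,0,0],[10,0.1,-0.9,0,0,0,0],[10,0.1,-0.9,0,0,0,0]]]'
python3 -m handwheel '[[[10,0.1,-0.8,0,0,0,0],[10,0.1,-0.7,0,0,0,0],[10,0,0,0,0,0,0],[10,0,0,0,0,0,0],[10,0,0,0,0,0,0]]]'
cat > hold.py <<'E'
from h import *
import sys
from scipy.optimize import least_squares
f=grab(sys.argv[1]); C=cloud(f); print(bot.get_obs()['position'].round(1))
R=(np.hypot(C[...,0]-577,C[...,1]-178)<80)&(C[...,2]<100)
z=C[...,2]; m=R&(z>58)&(z<70)&(np.hypot(C[...,0]-577,C[...,1]-178)<35); q=C[m]; zt=np.median(q[:,2]); print('collar top z',zt.round(1),len(q),q.min(0).round(1),q.max(0).round(1))
m=R&(abs(z-zt)<2.5)
cs,h=cv2.findContours(cv2.morphologyEx(m.astype(np.uint8),cv2.MORPH_CLOSE,np.ones((3,3))),cv2.RETR_CCOMP,cv2.CHAIN_APPROX_NONE)
for c in sorted(cs,key=len)[-2:]:
    P=np.array([at_z(f,*p[0],zt)[:2] for p in c]); s=least_squares(lambda t:np.hypot(P[:,0]-t[0],P[:,1]-t[1])-t[2],[577,178,20],loss='soft_l1'); print('circle',s.x.round(1),len(c))
m=R&(abs(z-12)<3); a=cv2.minAreaRect(C[m][:,:2].astype(np.float32)); print('foot',a)
save(f,sys.argv[2])
E
python3 hold.py wrist w3.png; python3 hold.py top t3.png
```

```text
time: 4.57
position: [461.1, -59.0, 192.5]
ee_rot: [-180.0, 0.1, 0.0]
ft_force: [1.3, -0.9, -1.2]
opening: 16.1
gripper_force: 59.0
time: 4.98
position: [481.3, 118.4, 191.0]
ee_rot: [180.0, 0.0, -0.0]
ft_force: [-0.1, -0.1, -1.5]
opening: 16.3
gripper_force: 59.1
time: 5.4
position: [489.3, 176.4, 190.7]
ee_rot: [179.9, 0.1, 0.1]
ft_force: [-1.0, 0.4, -0.7]
opening: 16.0
gripper_force: 59.1
[489.3 176.  190.9]
collar top z 64.4 1836 [551.3 157.6  58. ] [603.1 208.9  67.3]
circle [577.2 183.4  14.7] 92
circle [577.3 183.3  25.1] 181
foot ((577.507080078125, 183.4844207763672), (99.85650634765625, 100.13983154296875), 82.7604751586914)
[489.5 175.8 191. ]
  return _methods._mean(a, axis=axis, dtype=dtype,
  ret = ret.dtype.type(ret / rcount)
Traceback (most recent call last):
  File "hold.py", line 6, in <module>
    z=C[...,2]; m=R&(z>58)&(z<70)&(np.hypot(C[...,0]-577,C[...,1]-178)<35); q=C[m]; zt=np.median(q[:,2]); print('collar top z',zt.round(1),len(q),q.min(0).round(1),q.max(0).round(1))
                                                                                                                                                  ~~~~~^^^
ValueError: zero-size array to reduction operation minimum which has no identity
```

View pics/w3.png

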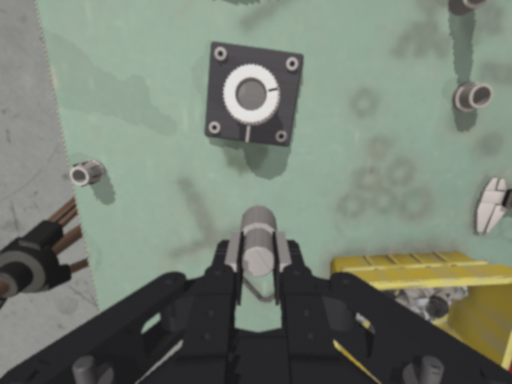

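The wrist view shows the holder with its collar centred at (251,94), the mark at (272,90), the zero line at (248,132), and the shaft upright in the fingers at (258,240). The foot and both collar circles agree on a centre of (577.3,183.4). Next I check the shaft's place in the hand.

```bash
cat > hand.py <<'E'
from h import *
from scipy.optimize import least_squares
f=grab('wrist'); C=cloud(f); p=bot.get_obs()['position']; print(p.round(1))
D=C-p; R=(np.hypot(D[...,0],D[...,1])<25)
q=D[R&(f['range_z']>0)]; print('z range',q[:,2].min().round(1))
for lo,hi in((-34,-24),(-24,-14),(-14,-6)):
    s=q[(q[:,2]>lo)&(q[:,2]<hi)]
    r=least_squares(lambda t:np.hypot(s[:,0]-t[0],s[:,1]-t[1])-12,[0,0],loss='soft_l1',f_scale=.5); print(lo,hi,len(s),'axis rel TCP',r.x.round(2),'y',s[:,1].min().round(1),s[:,1].max().round(1),'rms',np.sqrt(np.mean(r.fun**2)).round(2))
E
python3 hand.py
```

```text
[489.6 175.7 191.2]
z range -193.6
-34 -24 164 axis rel TCP [0.3 0.1] y -11.8 11.0 rms 0.24
-24 -14 198 axis rel TCP [0.27 0.16] y -11.6 11.1 rms 0.24
-14 -6 178 axis rel TCP [0.3  0.21] y -11.1 11.1 rms 0.25
```

```bash
python3 -m handwheel '[[[10,0.7,-0.06,0,0,0,0],[10,0.7,-0.06,0,0,0,0],[10,0.785,-0.07,0,0,0,0],[10,0,0,0.5,0,0,0],[10,0,0,0.5,0,0,0]]]'
python3 -m handwheel '[[[10,0,0,0.5,0,0,0],[10,0,0,0.2,0,0,0],[10,0,0,0,0,0,0],[10,0,0,0,0,0,0],[10,0,0,0,0,0,0]]]'; python3 hand.py
```

```text
time: 5.97
position: [579.8, 183.6, 151.7]
ee_rot: [-179.9, -0.2, -0.1]
ft_force: [-0.6, 0.2, -1.9]
opening: 15.9
gripper_force: 59.2
time: 6.38
position: [578.1, 184.4, 124.8]
ee_rot: [-180.0, -0.1, -0.0]
ft_force: [0.0, 0.5, -1.2]
opening: 16.0
gripper_force: 59.2
[578.2 184.6 124.9]
z range -108.5
-34 -24 168 axis rel TCP [ 0.48 -0.07] y -12.0 10.8 rms 0.23
-24 -14 194 axis rel TCP [ 0.41 -0.  ] y -11.8 11.0 rms 0.22
-14 -6 178 axis rel TCP [0.34 0.06] y -11.1 11.0 rms 0.28
```

```bash
python3 -m handwheel '[[[10,-0.03,0.03,0.2,0,0,0],[10,0,0,0.2,0,0,0],[10,0,0,0,0,0,0],[10,0,0,0,0,0,0],[10,0,0,0,0,0,0]]]'; python3 hold.py wrist w4.png; python3 hand.py
```

```text
time: 6.85
position: [576.0, 183.3, 107.2]
ee_rot: [180.0, 0.0, 0.0]
ft_force: [0.3, -0.5, -0.8]
opening: 16.2
gripper_force: 59.2
[576.2 183.4 107.4]
collar top z 64.3 1952 [561.  157.3  58.1] [603.7 209.4  66.7]
circle [578.9 183.3  23.9] 267
foot ((577.6281127929688, 183.33786010742188), (99.73482513427734, 99.49761962890625), 82.7271957397461)
[576.2 183.4 107.5]
z range -90.3
-34 -24 165 axis rel TCP [0.41 0.05] y -11.7 11.0 rms 0.21
-24 -14 197 axis rel TCP [0.38 0.11] y -11.8 11.2 rms 0.23
-14 -6 175 axis rel TCP [0.35 0.18] y -11.1 11.0 rms 0.36
```

```bash
python3 -m handwheel '[[[10,0.02,0,0.15,0,0,0],[10,0,0,0.2,0,0,0],[10,0,0,0.2,0,0,0],[10,0,0,0.2,0,0,0],[10,0,0,0,0,0,0]]]'
python3 -m handwheel '[[[10,0,0,0.06,0,0,0],[10,0,0,0,0,0,0],[10,0,0,0,0,0,0]]]'
```

```text
time: 7.37
position: [575.3, 182.8, 74.8]
ee_rot: [179.9, 0.3, 0.0]
ft_force: [-0.1, -0.2, -1.9]
opening: 16.3
gripper_force: 59.2
time: 7.62
position: [577.0, 183.3, 75.0]
ee_rot: [180.0, -0.0, 0.0]
ft_force: [0.0, 0.2, -1.5]
opening: 16.1
gripper_force: 59.2
```

```bash
python3 -m handwheel '[[[10,0,0,0.07,0,0,0],[10,0,0,0,0,0,0],[10,0,0,0,0,0,0]]]'
python3 -m handwheel '[[[10,0,0,0.03,0,0,0],[10,0,0,0,0,0,0],[10,0,0,0,0,0,0]]]'
python3 -m handwheel '[[[10,0,0,0.02,0,0,0],[10,0,0,0,0,0,0],[10,0,0,0,0,0,0]]]'
```

```text
time: 7.87
position: [576.8, 183.3, 72.1]
ee_rot: [180.0, -0.0, 0.0]
ft_force: [-0.4, -0.5, -1.4]
opening: 16.1
gripper_force: 59.2
time: 8.12
position: [576.8, 183.3, 70.9]
ee_rot: [180.0, -0.0, 0.0]
ft_force: [-0.7, 0.4, -2.2]
opening: 16.2
gripper_force: 59.2
time: 8.37
position: [576.8, 183.3, 70.1]
ee_rot: [180.0, -0.0, 0.0]
ft_force: [0.8, -0.1, -1.9]
opening: 16.1
gripper_force: 59.2
```

```bash
python3 -m handwheel '[[[10,0,0,0.02,0,0,0],[10,0,0,0,0,0,0],[10,0,0,0,0,0,0]]]'
python3 -m handwheel '[[[10,0,0,0.02,0,0,0],[10,0,0,0,0,0,0],[10,0,0,0,0,0,0]]]'
```

```text
time: 8.62
position: [577.0, 183.3, 70.0]
ee_rot: [-180.0, -0.0, 0.0]
ft_force: [-0.6, -1.0, 3.9]
opening: 16.0
gripper_force: 59.8
time: 8.87
position: [577.2, 183.3, 69.9]
ee_rot: [-180.0, -0.1, 0.0]
ft_force: [-2.2, -1.3, 8.9]
opening: 16.0
gripper_force: 60.4
```

On the floor. Releasing and rising, then looking.

```bash
python3 -m handwheel '[[[30,0,0,0,0,0,0],[60,0,0,0,0,0,0],[85,0,0,0,0,0,0],[85,0,0,0,0,0,0],[85,0,0,0,0,0,0]]]'
python3 -m handwheel '[[[85,0,0,-0.3,0,0,0],[85,0,0,-0.6,0,0,0],[85,0,0,-0.6,0,0,0],[85,0,0,0,0,0,0],[85,0,0,0,0,0,0]]]'
cat > seat.py <<'E'
from h import *
from scipy.optimize import least_squares
f=grab('wrist'); C=cloud(f); print(bot.get_obs()['position'].round(1))
R=np.hypot(C[...,0]-577.4,C[...,1]-183.4)<14
q=C[R&(C[...,2]>85)&(C[...,2]<96)]; print('top',len(q),np.median(q,0).round(1),q.min(0).round(1),q.max(0).round(1))
for lo,hi in((68,76),(76,84)):
    s=C[R&(C[...,2]>lo)&(C[...,2]<hi)]
    r=least_squares(lambda t:np.hypot(s[:,0]-t[0],s[:,1]-t[1])-9,[577,183],loss='soft_l1',f_scale=.5); print(lo,hi,len(s),r.x.round(1))
save(f,'w5.png')
E
python3 seat.py
```

```text
time: 9.28
position: [576.7, 183.3, 68.2]
ee_rot: [180.0, 0.0, 0.0]
ft_force: [2.1, -0.4, 0.2]
opening: 75.4
gripper_force: 0.0
time: 9.7
position: [577.7, 183.6, 129.8]
ee_rot: [-180.0, -0.2, 0.0]
ft_force: [0.0, -0.1, -1.3]
opening: 85.0
gripper_force: 0.0
[576.7 183.3 128.5]
top 468 [579.1 183.6  89.6] [568.9 174.9  85.1] [587.  191.6  91.7]
68 76 69 [577.7 183.4]
76 84 80 [577.7 183.3]
```

View pics/w5.png

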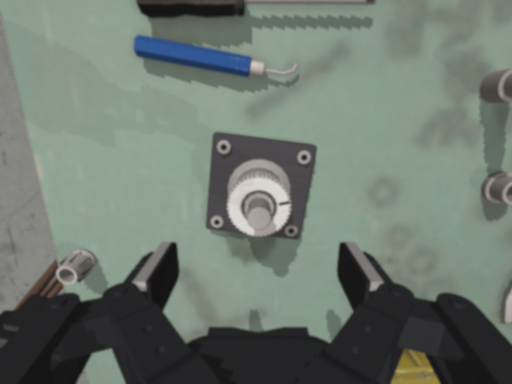

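The view shows the shaft standing upright in the collar at (260,212), top at z 89.6 and axis at (577.7,183.4), so it is seated. Now I turn the open gripper counter-clockwise by 120° to get turning room.

```bash
for i in 1 2 3 4; do python3 -m handwheel '[[[85,0,0,0,0,0,-1],[85,0,0,0,0,0,-1],[85,0,0,0,0,0,-1],[85,0,0,0,0,0,-1],[85,0,0,0,0,0,-1]]]' | sed -n 1,4p; done
python3 -m handwheel '[[[85,0,0,0,0,0,0],[85,0,0,0,0,0,0]]]'; python3 -c "from plant import bot;o=bot.get_obs();print(o['q'],o['moment'])"
```

```text
time: 10.17
position: [575.8, 183.0, 126.7]
ee_rot: [-180.0, 0.2, 30.3]
ft_force: [0.4, 0.0, 0.7]
time: 10.58
position: [575.8, 183.0, 126.7]
ee_rot: [-179.9, 0.1, 60.3]
ft_force: [-0.3, 0.2, -0.1]
time: 11.0
position: [575.8, 183.0, 126.7]
ee_rot: [-179.8, 0.1, 90.3]
ft_force: [0.1, 0.2, -0.5]
time: 11.42
position: [575.8, 183.0, 126.7]
ee_rot: [-179.8, -0.0, 120.3]
ft_force: [0.3, -0.1, -0.4]
time: 11.58
position: [576.1, 183.1, 127.2]
ee_rot: [-179.9, -0.0, 119.9]
ft_force: [0.0, -0.5, 0.1]
opening: 85.0
gripper_force: 0.0
[ 1.65418758e+01  2.55802742e+01  9.41376396e+01 -5.69184051e-03
  6.04255618e+01 -1.33257137e+01] [-0.00967392  0.01502853 -0.00821773]
```

```bash
python3 -m handwheel '[[[85,-0.01,0.036,0.5,0,0,0],[85,0,0,0.6,0,0,0],[85,0,0,0.6,0,0,0],[85,0,0,0.4,0,0,0],[85,0,0,0,0,0,0]]]'
python3 -m handwheel '[[[85,0,0,0.2,0,0,0],[85,0,0,0.03,0,0,0],[85,0,0,0,0,0,0],[85,0,0,0,0,0,0]]]'; python3 -c "from plant import bot;o=bot.get_obs();print(o['q'],o['moment'])"
```

```text
time: 12.0
position: [575.3, 182.8, 40.3]
ee_rot: [-179.5, -0.1, 119.9]
ft_force: [-0.6, -0.7, -0.2]
opening: 85.1
gripper_force: 0.0
time: 12.33
position: [578.9, 183.9, 36.2]
ee_rot: [179.9, 0.0, 120.0]
ft_force: [0.9, -0.0, 0.7]
opening: 85.2
gripper_force: 0.0
[ 1.65367448e+01  3.12982898e+01  9.94846950e+01 -6.03682225e-03
  4.91146319e+01 -1.34581486e+01] [-0.01104113  0.00852266 -0.0176488 ]
```

```bash
python3 -m handwheel '[[[85,0,-0.035,0.06,0,0,0],[85,0,0,0,0,0,0],[45,0,0,0,0,0,0],[45,0,0,0,0,0,0],[45,0,0,0,0,0,0]]]'
python3 -m handwheel '[[[45,0,0,0,0,0,0],[45,0,0,0,0,0,0],[45,0,0,0,0,0,0],[45,0,0,0,0,0,0],[45,0,0,0,0,0,0]]]'; python3 -c "from plant import bot;o=bot.get_obs();print(o['q'],o['moment'])"
```

```text
time: 12.75
position: [577.1, 183.0, 33.1]
ee_rot: [180.0, 0.0, 120.0]
ft_force: [0.0, -0.4, 0.5]
opening: 51.1
gripper_force: 0.0
time: 13.17
position: [577.3, 183.0, 33.2]
ee_rot: [180.0, 0.0, 120.0]
ft_force: [0.1, -0.4, 5.2]
opening: 48.8
gripper_force: 63.6
[ 1.65049206e+01  3.14022359e+01  9.98436428e+01 -4.07080810e-03
  4.87177721e+01 -1.35111631e+01] [ 0.01598005  0.08268419 -0.02698085]
```

Collar gripped. Screwing clockwise, following the thread down.

```bash
for i in 1 2 3; do python3 -m handwheel '[[[45,0,0,0.0025,0,0,1],[45,0,0,0.0025,0,0,1],[45,0,0,0.0025,0,0,1],[45,0,0,0.0025,0,0,1],[45,0,0,0.0025,0,0,1]]]'; python3 -c "from plant import bot;o=bot.get_obs();print(o['q'].round(1),o['moment'].round(2))"; done
```

```text
time: 13.58
position: [577.3, 183.1, 32.7]
ee_rot: [180.0, 0.0, 89.8]
ft_force: [-0.1, 0.2, 5.1]
opening: 48.4
gripper_force: 63.6
[16.5 31.4 99.9 -0.  48.7 16.8] [-0.03  0.1   0.11]
time: 14.0
position: [577.4, 183.0, 32.2]
ee_rot: [180.0, -0.0, 59.8]
ft_force: [-0.8, -0.2, 4.1]
opening: 48.7
gripper_force: 63.5
[16.5 31.5 99.9 -0.  48.6 46.8] [-0.    0.12  0.12]
time: 14.42
position: [577.4, 183.0, 31.7]
ee_rot: [180.0, -0.0, 29.8]
ft_force: [-0.3, -0.3, 4.3]
opening: 49.0
gripper_force: 63.5
[16.5 31.5 99.9 -0.  48.5 76.8] [-0.02  0.1   0.13]
```

```bash
for i in 1 2 3 4; do python3 -m handwheel '[[[45,0,0,0.0025,0,0,0.5],[45,0,0,0.0025,0,0,0.5],[45,0,0,0,0,0,0]]]' | sed -n 1,3p; python3 -c "from plant import bot;o=bot.get_obs();print(o['q'][5].round(1),o['moment'].round(2),o['ft_force'].round(1))"; done
```

```text
time: 14.67
position: [577.4, 183.0, 31.6]
ee_rot: [180.0, -0.1, 24.0]
82.5 [-0.08  0.02 -0.16] [-0.5 -0.6  5.1]
time: 14.92
position: [577.4, 183.0, 31.5]
ee_rot: [180.0, -0.1, 18.0]
88.5 [-0.13  0.07 -0.14] [-0.5 -0.8  5.5]
time: 15.17
position: [577.4, 182.9, 31.3]
ee_rot: [180.0, -0.1, 12.0]
94.5 [-0.14  0.14 -0.13] [-1.2  0.6  5.7]
time: 15.42
position: [577.4, 182.9, 31.3]
ee_rot: [179.9, -0.1, 6.4]
100.2 [0.07 0.21 1.85] [-0.4  0.6  6.2]
```

Torque jumps to 1.85 N·m at yaw about 6.4, which should be the stop. I'll press a little further and hold.

```bash
for i in 1 2; do python3 -m handwheel '[[[45,0,0,0,0,0,0.2],[45,0,0,0,0,0,0],[45,0,0,0,0,0,0]]]' | sed -n 1,6p; python3 -c "from plant import bot;o=bot.get_obs();print(o['q'][5].round(1),o['moment'].round(2),o['ft_force'].round(1))"; done
```

```text
time: 15.67
position: [577.4, 182.9, 31.3]
ee_rot: [179.9, -0.1, 5.4]
ft_force: [-1.6, 0.3, 6.9]
opening: 48.8
gripper_force: 64.0
101.3 [0.05 0.18 2.19] [-1.6  0.3  6.9]
time: 15.92
position: [577.5, 182.9, 31.3]
ee_rot: [179.9, -0.1, 4.2]
ft_force: [-0.6, 0.4, 7.3]
opening: 49.0
gripper_force: 64.2
102.5 [0.07 0.23 2.27] [-0.6  0.4  7.3]
```

```bash
python3 - <<'E'
from h import *
f=grab('wrist'); i=cv2.resize(f['img'][150:342,160:416],(768,576),interpolation=cv2.INTER_CUBIC); cv2.imwrite('pics/b.png',i[:,:,::-1])
E
```

```text
(no output)
```

View pics/b.png

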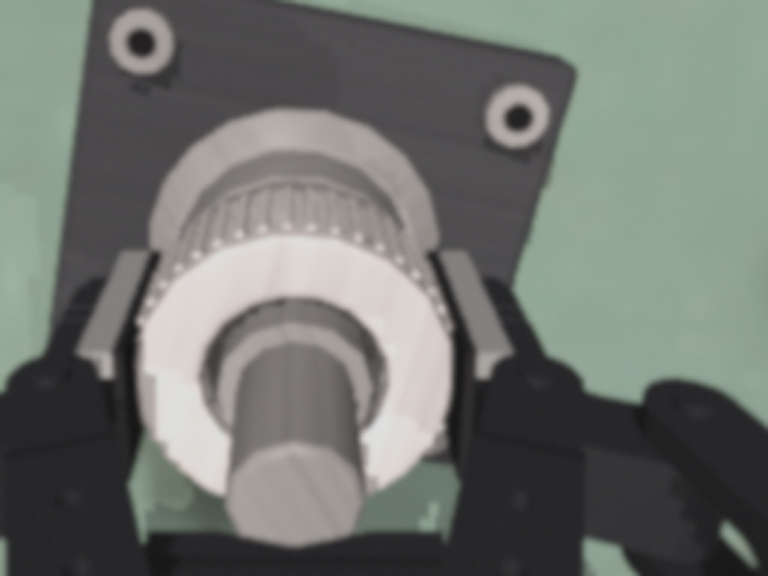

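The mark is hidden behind the shaft at the rear, on the zero-line side, and the torque saturates at about 2.2 N·m, so the collar is bottomed. Backing off 90° from yaw 4.2.

```bash
for i in 1 2 3; do python3 -m handwheel '[[[45,0,0,-0.0025,0,0,-1],[45,0,0,-0.0025,0,0,-1],[45,0,0,-0.0025,0,0,-1],[45,0,0,-0.0025,0,0,-1],[45,0,0,-0.0025,0,0,-1]]]' | sed -n 2,6p; python3 -c "from plant import bot;o=bot.get_obs();print(o['moment'].round(2))"; done
python3 -m handwheel '[[[45,0,0,0,0,0,-0.15],[45,0,0,0,0,0,0],[45,0,0,0,0,0,0],[45,0,0,0,0,0,0]]]'
python3 - <<'E'
from h import *
f=grab('wrist'); i=cv2.resize(f['img'][150:342,160:416],(768,576),interpolation=cv2.INTER_CUBIC); cv2.imwrite('pics/c.png',i[:,:,::-1])
E
```

```text
position: [577.4, 183.0, 31.7]
ee_rot: [180.0, -0.1, 34.0]
ft_force: [-0.4, 0.2, 6.1]
opening: 48.5
gripper_force: 64.0
[-0.07  0.14 -0.12]
position: [577.4, 183.1, 32.2]
ee_rot: [180.0, -0.0, 64.0]
ft_force: [-0.1, 0.0, 6.5]
opening: 48.9
gripper_force: 63.9
[-0.09  0.14 -0.2 ]
position: [577.3, 183.1, 32.7]
ee_rot: [180.0, -0.0, 94.0]
ft_force: [-2.0, -0.7, 6.5]
opening: 48.8
gripper_force: 63.9
[-0.02  0.12 -0.15]
time: 17.55
position: [577.3, 183.0, 32.7]
ee_rot: [179.9, -0.0, 94.6]
ft_force: [-0.8, -1.1, 7.2]
opening: 49.0
gripper_force: 64.0
```

View pics/c.png

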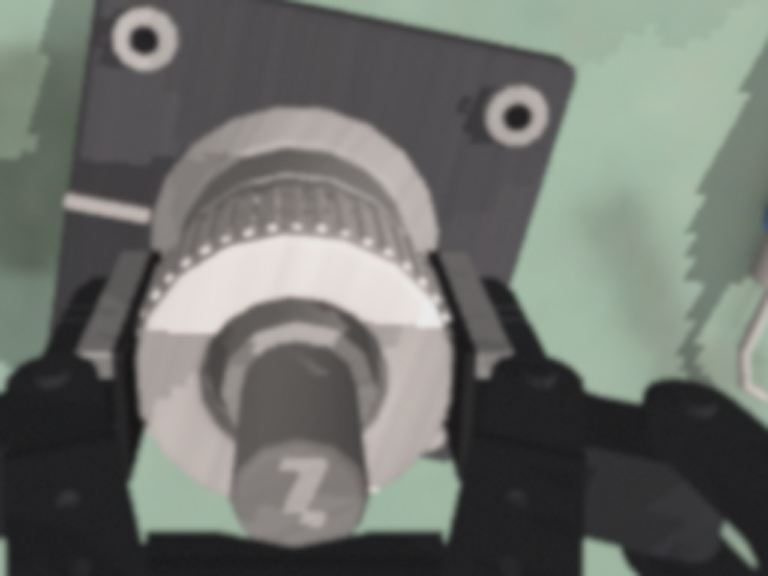

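The collar, with its mark behind the shaft, has turned 90° from the stop; the zero line is now at the left (110,208). The grip holds at 64 N. Handing in.

```bash
python3 -c "from plant import bot;print(bot.close_job())"
```

```text
the job is handed in; nothing more can be done
None
```

I handed the job in; no verdict came back. The short shaft stands seated in the pocket. The collar was bottomed, backed off about 90° (1.57 rad) by wrist angle, and is still gripped at about 64 N; its mark was hidden behind the shaft, so I couldn't check that angle by eye.

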